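# Weigh a part-used wire spool

### The job

We need to know how much orange wire is left: turn the yellow keeper bar crosswise so it clears the spindles, slide the orange spool straight up off its spindle, and set it gently upright on the bench scale, all of it on the steel pan. Leave the blue spool on its spindle and everything else where it is.

Things in the scene. Friction and masses are not known exactly. Their poses are not given: they have to be found in the camera images.
- orange_spool: spool to weigh: orange wire wound on an orange plastic spool, upright on either spindle of the stand. End flanges 66 mm across, 7 mm thick; winding 59 mm across; 62 mm tall; straight 26 mm bore right through; 0.25 to 0.55 kg. Origin at the centre of its underside, z up along the bore. Can be gripped across the upper flange, whose mid-height is 58.5 mm above the origin.
- blue_spool: the same kind of spool, in blue with blue wire, on the other spindle; it stays there. Origin at the centre of its underside.
- stand: grey wire dispenser, fixed to the bench: base plate 110 (x) x 250 (y) x 18 mm, origin under its centre. Two upright steel spindles, 22 mm in diameter, stand on its y axis 78 mm either side of the centre; tips 88 mm above the bench, 8 mm above the tops of the spools, which rest on the base plate. Midway a 14 mm post carries the yellow keeper bar.
- keeper (a joint): angle of the keeper bar about its upright post, rad, positive anticlockwise from above: 0 is along the stand's y axis, over both spindles (no spool can come up); +1.57 or -1.57 is crosswise, along the stand's x axis, both spindles free. Turns either way to 1.6 with light friction (0.06 N m) and stays where left. Starts within 0.2 of 0.
- keeper_mid (a point): centre of the yellow keeper bar, on its pivot axis, 100 mm above the bench. The bar is 176 mm long, 14 mm wide and 16 mm high (underside 92 mm, top 108 mm above the bench). This point's y axis runs along the bar and turns with it. It may be pinched across its width from above.
- spindle_a (a point): centre of the tip of one spindle (the stand's +y side), 88 mm above the bench
- spindle_b (a point): centre of the tip of the other spindle (the stand's -y side), 88 mm above the bench
- scale: white bench scale, fixed to the bench, 200 (x) x 170 (y) mm, with a square steel pan on top and a green display on its -x side. Origin on the bench below the centre of the pan.
- pan (a point): centre of the top face of the scale's pan, 46 mm above the bench. The pan is 150 x 150 mm, flat and without a rim, its sides along this point's x and y.
- bare_spool: an empty white plastic spool standing on the bench, 66 mm across, 62 mm tall; not part of the job. Origin at the centre of its underside.
- red_cup: a red cup, 80 mm across, 95 mm tall; not part of the job. Origin at the centre of its underside.
- screwdriver: a yellow-handled screwdriver lying flat, 200 mm long; not part of the job.
- wrench: a steel wrench lying flat, 190 mm long; not part of the job.
- battery: a black and blue tool battery, 75 x 110 x 67 mm; not part of the job. Origin at the centre of its underside.
- spray_can: a blue spray can, 64 mm across, 190 mm tall; not part of the job. Origin at the centre of its underside.
- parts_bin: an orange open bin, 120 x 160 x 60 mm; not part of the job. Origin at the centre of its underside.
Not all that is in view belongs to the job. There is more than one size of the orange_spool; the one meant has the size given above.

How it is judged:
On the way, in this order (a step that is already met when the one before it is completed fails the run):
1. the keeper bar is turned clear of the spindles (at least 1.0 rad from lying over them) ((value of joint keeper above 1 rad or value of joint keeper below -1 rad)), for 0.1 s.
2. the orange spool is above the spindle tips, still upright (within 0.35 rad) (height (world z) of orange_spool above 0.09 m and angle between orange_spool's own z axis and vertical below 0.35 rad), for 0.1 s.
At the end, for the whole second after the job is handed in: The orange spool rests upright (within 0.08 rad, same way up as before) on the pan, underside within 4 mm of the pan's top face, centre within 43 mm of the pan's centre along each side, so wholly on it; the blue spool is within 12 mm of its start, on its spindle (x of orange_spool in the frame of pan between -0.043 and 0.043 m and y of orange_spool in the frame of pan between -0.043 and 0.043 m and z of orange_spool in the frame of pan between -0.004 and 0.004 m and angle between orange_spool's own z axis and vertical below 0.08 rad and linear speed of orange_spool below 0.02 m/s and angular speed of orange_spool below 0.2 rad/s and distance of blue_spool from where it was at the start of the episode below 0.012 m); the robot touches nothing.
It fails at once if the orange spool is pressed on the scale with more than 60 N (contact force between orange_spool and scale above 60 N).
It fails at once if the orange spool comes down on the pan faster than 0.35 m/s (dropped, not set down) (z of orange_spool in the frame of pan below 0.02 m and horizontal distance between orange_spool and pan below 0.08 m and linear speed of orange_spool above 0.35 m/s).
It fails at once if the blue spool is lifted 30 mm (distance of blue_spool from where it was at the start of the episode above 0.03 m).
It fails at once if one of the bystanders (bare spool, cup, screwdriver, wrench, battery, can, bin) is moved more than 30 mm (distance of any of bare_spool, red_cup, screwdriver, wrench, battery, spray_can, parts_bin from where it was at the start of the episode above 0.03 m).
It also fails if it takes over 54 s, if anything falls off the work surface, if the arm or the gripper's body presses on something with over 40 N, if the wrist force passes 120 N, or if a joint passes its speed limit or range.

### The arm

A 6-joint arm with a two-finger parallel gripper is mounted at the origin on the work surface. World frame = base frame: x ahead of the robot, y to its left, z up, the work surface at z = 0. Lengths are in m, angles in rad, forces in N, time in s.
With the tool pointing down it reaches from about 0.325 to 0.9 m from the base axis. Payload 3.5 kg.
Tool frame: the origin (TCP) lies at the very end of the fingers, on their centre line; the grasp point (between the pads) lies 19 mm behind it (robot.grip_depth is the z of the grasp point in the tool frame, in m); z points along the fingers, y is the line along which they close (so a half turn about z gives the same grasp; the last joint's range is limited). The gripper opens to 85 mm and grips with 20 to 120 N. Pads are 22 mm wide; open, the fingers measure 114 mm over their backs; the gripper's body (76 mm by 85 mm) begins 54 mm behind the grasp point. The pads swing forward as they close: fully open they stand 13 mm farther back than shut.
Start: joints at [-1.337, 0.276, -0.026, 1.268, 0, 1.467], TCP at [0.207, -0.59, 0.194] pointing down, gripper open.
Joint ranges: [-3.12, 3.12], [-0.85, 1.88], [-1.08, 1.24], [-1.95, 2.15], [-1.57, 1.53], [-3.14, 3.14]. Speed limits (rad/s): [2.57, 2.57, 3.14, 3.14, 3.14, 3.14].

### API

Orientations are given as [roll, pitch, yaw] about the fixed x, y, z axes, in that order (R = Rz(yaw) Ry(pitch) Rx(roll)).
In Python, from cell import robot gives the robot as it stands. The module is installed in compiled form; this text tells all that it offers. Calls block until the motion is done:
- robot.move_pose(position, orientation): joint-space move of the TCP to a pose.
- robot.move_straight(position, orientation=None, max_speed=0.15): straight line of the TCP; orientation=None keeps the orientation; max_speed is the mean speed in m/s.
- robot.move_j(angles): joint-space move.
- robot.set_gripper(opening): opening from 0.0 (shut) to 1.0 (fully open); the grip force is fixed at half the most; returns when the fingers have stopped.
- robot.pause(seconds).
- robot.ik(position, orientation): joint angles nearest the present ones, or None.
- robot.grab_frame(name): name is "scene" or "top" or "wrist"; returns a dict with "pixels" (400x640x3 uint8, red, green, blue), "range_z" (400x640 float32, m along the optical axis (not along the pixel's ray), 0 where there is no reading), "fx", "fy", "cx", "cy" (pixels), "D" ([k1, k2, p1, p2, k3] as OpenCV has them; the pictures are not rectified), "rvec" (rotation vector, rad) and "tvec" (3), from world to camera coordinates, as OpenCV has them. Camera axes: x right, y down, z forward; pixel columns grow to the right and rows downward; lengths in m; the calibration is good to about 2 mm. A picture is of the moment at which its call begins.
A pose or a line that the arm cannot do raises robot.MotionError and nothing moves.
- robot.sign_off(): hands the job in; it is judged then, once.
Readings, each from a call of its own:
- robot.read_clock(): time.
- robot.read_joints(): joint angles.
- robot.read_qd(): joint speeds.
- robot.read_effort(): joint torques, N m.
- robot.read_ee_pos(): TCP position.
- robot.read_eef_rot(): TCP orientation.
- robot.read_wrist_force(): force on the tool from outside, world axes, zero at the start.
- robot.read_ft_torque(): the same for the moment, N m.
- robot.read_grip_width(): opening from 0.0 (shut) to 1.0 (fully open).
- robot.read_grasp_force(): force on a finger pad.
Only numpy, scipy, OpenCV 4.12 (cv2) and the standard library are available. Lean on these libraries where they do the work, as an engineer would, in place of code of your own. Each camera call takes 0.05 s, during which the arm holds its last target. There are 200 camera calls.

## Working session

There is one attempt and no reset: what is moved stays moved. The work goes in short steps, each a Python script; the robot and the scene stay as the last script left them, time stands still between calls to the robot, and variables do not carry over. Pictures are saved under pics/ and viewed, at most 10 in all, crops included, and the job is handed in when it is done.

```bash
mkdir -p pics; cat > h.py <<'E'
import numpy as np, cv2
from cell import robot
def cloud(f):
    h,w=f["range_z"].shape
    u,v=np.meshgrid(np.arange(w),np.arange(h))
    K=np.array([[f["fx"],0,f["cx"]],[0,f["fy"],f["cy"]],[0,0,1.]])
    p=cv2.undistortPoints(np.stack([u,v],-1).reshape(-1,1,2).astype(np.float64),K,np.array(f["D"],float)).reshape(h,w,2)
    z=f["range_z"][...,None]
    c=np.concatenate([p*z,z],-1)
    R=cv2.Rodrigues(np.array(f["rvec"],float))[0]
    P=(c-np.array(f["tvec"]).reshape(3))@R
    P[f["range_z"]==0]=np.nan
    return P
def save(f,n): cv2.imwrite("pics/"+n,f["pixels"][...,::-1])
E
python3 - <<'E'
from h import *
for n in("top","scene"):
    f=robot.grab_frame(n); save(f,n+".png"); np.savez(n+".npz",px=f["pixels"],P=cloud(f))
print(robot.read_clock(),robot.read_eef_rot())
E
```

```text
0.1 [-3.13956922e+00 -1.84250759e-04  3.36831145e-01]
```

View pics/top.png

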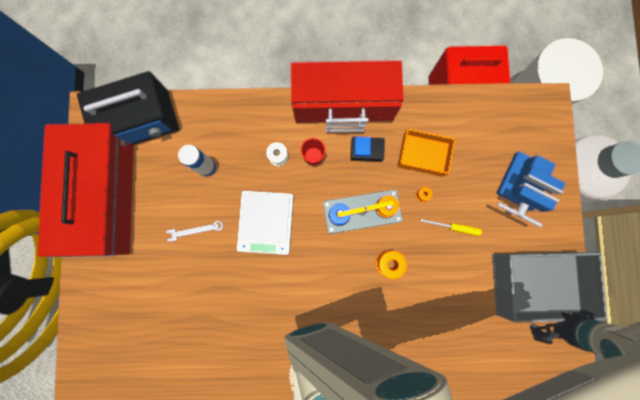

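View pics/scene.png

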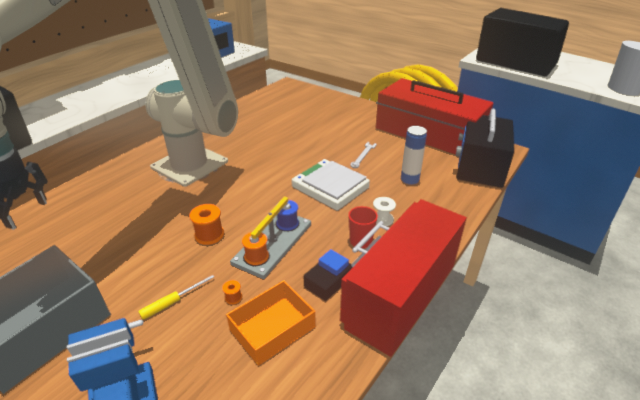

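The top view shows the stand at (363,211), with the blue spool at (339,214) and the orange spool on its spindle at (387,206). The scale is at (265,222). The loose orange spools at (392,264) and (425,194) are decoys. Next I'll measure positions.

```bash
cat > m.py <<'E'
from h import *
for n in("top","scene"):
    d=np.load(n+".npz"); P=d["P"]; px=d["px"]; hsv=cv2.cvtColor(px,cv2.COLOR_RGB2HSV).astype(int)
    H,S,V=hsv[...,0],hsv[...,1],hsv[...,2]; z=P[...,2]
    if n=="top": print([P[r,c].round(3).tolist() for r,c in((211,363),(222,265),(206,387),(214,339),(264,392))])
    y0=(slice(180,245),slice(225,412)) if n=="top" else (slice(155,285),slice(225,375))
    ok=np.zeros(z.shape,bool); ok[y0]=True
    def fit(name,m):
        Q=P[m&ok]; 
        if len(Q)<5: print(n,name,len(Q)); return
        r=cv2.minAreaRect((Q[:,:2]*1000).astype(np.float32))
        print(n,name,len(Q),"med",np.median(Q,0).round(4),"rect",np.round(r[0],1),np.round(r[1],1),round(r[2],1))
    fit("keeper",(H>22)&(H<32)&(S>180)&(abs(z-.108)<.006))
    fit("orange",(H<20)&(S>200)&(abs(z-.080)<.006))
    fit("blue",(H>100)&(H<130)&(S>100)&(abs(z-.080)<.006))
    fit("plate",(S<90)&(abs(z-.018)<.004))
    fit("pan",(S<60)&(abs(z-.046)<.003))
    fit("scale",(abs(z-.04)<.01)&(S<60)&(P[...,1]>P[211,363,1] if n=="top" else S<60))
    fit("tip",(S<80)&(abs(z-.088)<.004))
E
python3 m.py
```

```text
[[0.52, -0.125, 0.099], [0.496, 0.187, 0.044], [0.536, -0.202, 0.089], [0.512, -0.05, 0.109], [0.351, -0.228, -0.002]]
top keeper 201 med [ 0.5287 -0.1431  0.1081] rect [ 527.5 -131.8] [ 13.4 173.6] 12.4
top orange 25 med [ 0.5273 -0.2001  0.0797] rect [ 540.4 -203.3] [54.9 61.2] 58.8
top blue 231 med [ 0.5145 -0.0489  0.08  ] rect [517.3 -52.8] [63.5 59.8] 1.1
top plate 1330 med [ 0.5152 -0.1266  0.0182] rect [520.6 -70.2] [112.2 372. ] 7.2
top pan 1664 med [0.5124 0.1893 0.0461] rect [512.7 188.7] [150.2 150.2] 85.3
top scale 2525 med [0.5083 0.1881 0.0453] rect [508.2 188.7] [168.9 176.4] 85.5
top tip 19 med [ 0.5296 -0.2028  0.0883] rect [ 528. -130.] [  6.1 170.4] 3.4
scene keeper 177 med [ 0.5331 -0.1522  0.1064] rect [ 529.8 -137.2] [ 14.9 172. ] 11.6
scene orange 223 med [ 0.5498 -0.2234  0.0781] rect [ 542.1 -216.4] [59.9 59.7] 42.5
scene blue 123 med [ 0.5333 -0.0586  0.0782] rect [531.8 -58.3] [35.3 65.2] 13.9
scene plate 1262 med [ 0.5554 -0.1342  0.0166] rect [586.7  -1.2] [311.3 491. ] 14.4
scene pan 971 med [0.5173 0.1763 0.0446] rect [571.4  30.8] [229.7 519.1] 26.3
scene scale 1697 med [0.521  0.1634 0.0435] rect [565.6  42.3] [243.  545.4] 26.0
scene tip 72 med [ 0.7972 -0.1166  0.0898] rect [ 660.8 -135. ] [285.6 172.4] 0.8
```

```bash
python3 - <<'E'
from h import *
print(robot.grip_depth)
pi=np.pi
for w in (12.4-90,12.4+90):
  for dw in(-97,0,82):
    q=robot.ik([.5275,-.132,.085],[pi,0,np.radians(w+dw)]); print(w,dw,None if q is None else np.round(q,2))
robot.move_pose([.5275,-.132,.26],[pi,0,np.radians(12.4-90)])
f=robot.grab_frame("wrist"); save(f,"w1.png"); np.savez("w1.npz",px=f["pixels"],P=cloud(f))
print(robot.read_clock(),robot.read_joints())
E
```

```text
-0.0187
-77.6 -97 [-0.36  0.22 -0.35  1.01  0.   -0.46]
-77.6 0 [-0.36  0.22 -0.35  1.01  0.   -2.15]
-77.6 82 [-0.36  0.22 -0.35  1.01  0.    2.7 ]
102.4 -97 [-0.36  0.22 -0.35  1.01  0.    2.68]
102.4 0 [-0.36  0.22 -0.35  1.01  0.    0.99]
102.4 82 [-0.36  0.22 -0.35  1.01  0.   -0.44]
3.1833 [-3.64611746e-01  1.04295971e-01 -9.81251684e-02  1.36848923e+00
 -6.53043859e-05 -2.15122913e+00]
```

View pics/w1.png

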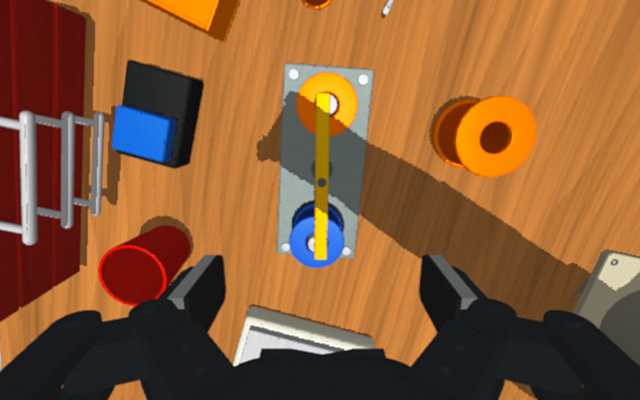

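The wrist view shows the keeper from (322,95) to (320,258), its pivot at (321,183), the orange spool at (327,103) and the blue one at (317,240).

```bash
python3 - <<'E'
from h import *
d=np.load("w1.npz"); P=d["P"]; H,S,V=[cv2.cvtColor(d["px"],cv2.COLOR_RGB2HSV)[...,i].astype(int) for i in range(3)]
z=P[...,2]; ok=np.zeros(z.shape,bool); ok[55:270,265:385]=True
for n,m in dict(keeper=abs(z-.108)<.004,orange=(abs(z-.080)<.004)&(H<25)&(S>150),blue=(abs(z-.080)<.004)&(H>95),plate=abs(z-.018)<.003).items():
    Q=P[m&ok]; r=cv2.minAreaRect((Q[:,:2]*1000).astype(np.float32)); c=cv2.minEnclosingCircle((Q[:,:2]*1000).astype(np.float32))
    print(n,len(Q),np.median(z[m&ok]).round(4),np.round(r[0],1),np.round(r[1],1),round(r[2],1),"circ",np.round(c[0],1),round(c[1],1))
E
```

```text
keeper 2243 0.1083 [ 528.2 -133.9] [ 14.  174.8] 11.4 circ [ 527.  -134.1] 87.5
orange 2283 0.0804 [ 545.5 -156.2] [173.9  64.3] 83.9 circ [ 532.9 -154.4] 88.7
blue 1582 0.0804 [517.2 -55.4] [64.7 63.7] 3.7 circ [517.3 -56.3] 32.8
plate 9265 0.0184 [ 528.2 -134.6] [110.1 249.2] 8.3 circ [ 528.1 -134.6] 134.7
```

```bash
python3 - <<'E'
from h import *
pi=np.pi; x,y=.5282,-.1345; w=np.radians(11.5-90)
robot.set_gripper(.5)
robot.move_pose([x,y,.13],[pi,0,w])
robot.move_straight([x,y,.086])
robot.set_gripper(0); print(robot.read_grip_width(),robot.read_grasp_force())
for k in (30,60,89): robot.move_pose([x,y,.086],[pi,0,w-np.radians(k)])
print(robot.read_joints(),robot.read_wrist_force())
robot.set_gripper(.4)
robot.move_straight([x,y,.14])
robot.set_gripper(1)
# above orange, closing along stand x: yaw = 8.3-90 (or +180)
for w2 in(8.3-90,8.3+90,8.3-90-360): print(np.round(robot.ik([.5395,-.2118,.06],[pi,0,np.radians(w2)]),2))
robot.move_pose([.5395,-.2118,.24],[pi,0,np.radians(8.3-90)])
f=robot.grab_frame("wrist"); save(f,"w2.png"); P=cloud(f); np.savez("w2.npz",px=f["pixels"],P=P)
H,S=[cv2.cvtColor(f["pixels"],cv2.COLOR_RGB2HSV)[...,i].astype(int) for i in(0,1)]; z=P[...,2]
near=np.hypot(P[...,0]-.54,P[...,1]+.212)<.045
Q=P[(abs(z-.0805)<.004)&near&(H<25)&(S>150)]; print(len(Q),cv2.minEnclosingCircle((Q[:,:2]*1000).astype(np.float32)),cv2.minAreaRect((Q[:,:2]*1000).astype(np.float32)))
print(robot.read_clock(),robot.read_joints())
E
```

```text
2.349621171180484e-05 0.0
[-3.67939915e-01  2.17790315e-01 -3.42770313e-01  1.01020539e+00
 -2.21280410e-05 -5.89229760e-01] [-0.53584915  0.29916339 -0.7247443 ]
[-0.49  0.3  -0.3   0.98  0.   -2.2 ]
[-0.49  0.3  -0.3   0.98  0.    0.94]
[-0.49  0.3  -0.3   0.98  0.   -2.2 ]
2158 ((539.4441528320312, -211.0040740966797), 32.68006134033203) ((539.5825805664062, -211.772216796875), (63.79759979248047, 62.59238815307617), 7.907079219818115)
9.8417 [-4.85399985e-01  1.75781272e-01 -5.74560221e-02  1.33829113e+00
  4.62606601e-05 -2.20081100e+00]
```

View pics/w2.png

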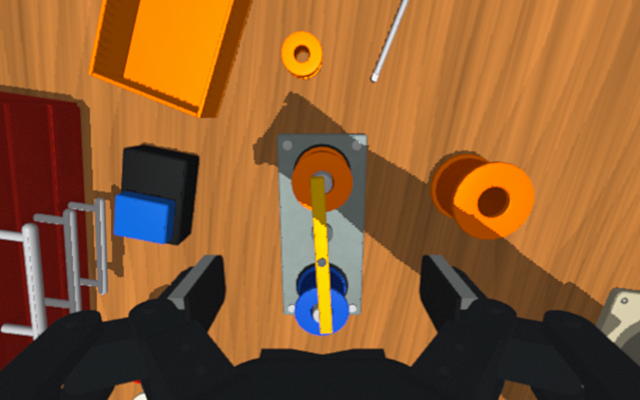

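The bar didn't move: the gripper shut on nothing (width 0). I'll go back to the pinch pose and check before closing.

```bash
python3 - <<'E'
from h import *
pi=np.pi; x,y=.5282,-.1345; w=np.radians(11.5-90)
robot.set_gripper(.5); print(robot.read_grip_width())
robot.move_pose([x,y,.14],[pi,0,w])
robot.move_straight([x,y,.086])
print(robot.read_ee_pos(),robot.read_eef_rot(),robot.read_grip_width())
f=robot.grab_frame("wrist"); 
g=robot.grab_frame("scene")
s=cv2.resize(g["pixels"][150:300,180:400],None,fx=2.6,fy=2.6)
a=cv2.resize(f["pixels"],(640,400)); s=cv2.resize(s,(320,218))
c=np.zeros((600,640,3),np.uint8); c[:400]=a; c[400:600,:293]=cv2.resize(s,(293,200)); cv2.imwrite("pics/c3.png",c[...,::-1])
E
```

```text
0.5012924947521629
[ 0.52958516 -0.13568864  0.08733955] [-3.13967230e+00 -1.33477579e-03 -1.37110679e+00] 0.49831956048557413
```

View pics/c3.png

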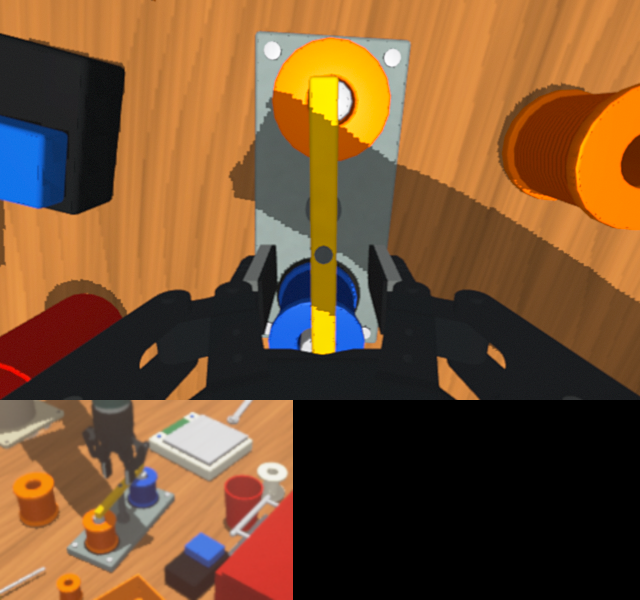

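The pivot dot at (322,254) sits between the open pads (275 to 372), so the straddle looks right. Now I'll close step by step and read the width.

```bash
python3 - <<'E'
from h import *
for o in(.3,.15,0):
    robot.set_gripper(o); print(o,robot.read_grip_width(),robot.read_grasp_force(),robot.read_ee_pos().round(4),robot.read_wrist_force().round(2))
f=robot.grab_frame("wrist"); save(f,"w4.png"); P=cloud(f)
print(P[240:275:6,230:410:12,2].round(3))
E
```

```text
0.3 0.3013526458363301 0.0 [ 0.5286 -0.1346  0.0866] [0.55 0.1  0.39]
0.15 0.1481967199839503 0.0 [ 0.5281 -0.1344  0.0859] [ 0.87  1.36 -0.69]
0 0.004333049947786227 0.0 [ 0.5281 -0.1345  0.0859] [ 0.23  0.84 -0.5 ]
[[-0.     0.001  0.017  0.018  0.019  0.02   0.018  0.109  0.109  0.018
   0.018  0.019  0.019  0.017  0.   ]
 [ 0.     0.002  0.017  0.019  0.02   0.018  0.02   0.132  0.133  0.019
   0.018  0.018  0.019  0.015  0.001]
 [ 0.002 -0.001  0.018  0.018  0.018  0.017  0.017  0.139  0.137  0.14
   0.019  0.018  0.018  0.001  0.   ]
 [ 0.002  0.     0.018  0.018  0.018  0.019  0.137  0.145  0.144  0.144
   0.136  0.018  0.018  0.001 -0.   ]
 [ 0.     0.001  0.018  0.019  0.018  0.141  0.142  0.151  0.151  0.15
   0.141  0.019  0.02   0.001  0.   ]
 [-0.001 -0.001  0.018  0.019  0.019  0.146  0.146  0.156  0.154  0.154
   0.147  0.018  0.018  0.001  0.   ]]
```

View pics/w4.png

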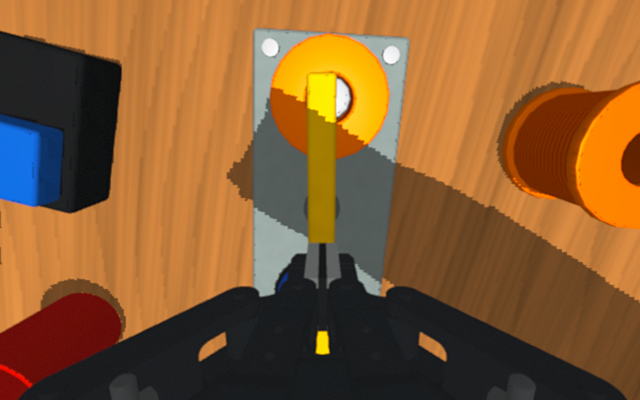

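The shut fingers (tip at about row 243) hide the bar below them, so they are above the bar even though the TCP reads 0.086. I'll measure the true fingertip height.

```bash
python3 - <<'E'
from h import *
f=robot.grab_frame("wrist");P=cloud(f)
for r in range(236,262,3): print(r,P[r,[314,318,326,330]].round(3).tolist())
print(f["fx"],f["rvec"],f["tvec"])
f=robot.grab_frame("scene");P=cloud(f); V=f["pixels"].max(-1)
S=cv2.cvtColor(f["pixels"],cv2.COLOR_RGB2HSV)[...,1]
m=(np.hypot(P[...,0]-.528,P[...,1]+.1345)<.05)&(P[...,2]>.085)&(P[...,2]<.2)
v,u=np.nonzero(m&(V<110)); Q=P[v,u]; i=np.argsort(Q[:,2])[:12]
print(np.c_[u[i],v[i]].tolist(),Q[i].round(3).tolist())
u0,v0=int(u.mean()),int(v.mean()); print(u0,v0)
print(np.round(robot.read_ee_pos(),4),np.round(robot.read_joints(),4))
cv2.imwrite("pics/s5.png",cv2.resize(f["pixels"][v0-45:v0+45,u0-60:u0+60],None,fx=6,fy=6,interpolation=cv2.INTER_CUBIC)[...,::-1])
E
```

```text
236 [[0.534, -0.142, 0.108], [0.532, -0.142, 0.109], [0.528, -0.143, 0.108], [0.526, -0.143, 0.108]]
239 [[0.534, -0.14, 0.107], [0.532, -0.14, 0.108], [0.527, -0.141, 0.108], [0.525, -0.142, 0.108]]
242 [[0.533, -0.139, 0.109], [0.531, -0.139, 0.109], [0.527, -0.14, 0.109], [0.525, -0.14, 0.107]]
245 [[0.534, -0.146, 0.132], [0.533, -0.147, 0.132], [0.529, -0.147, 0.132], [0.527, -0.148, 0.131]]
248 [[0.534, -0.147, 0.136], [0.532, -0.146, 0.134], [0.529, -0.147, 0.134], [0.527, -0.147, 0.134]]
251 [[0.534, -0.146, 0.138], [0.532, -0.146, 0.138], [0.529, -0.147, 0.138], [0.527, -0.147, 0.137]]
254 [[0.534, -0.146, 0.141], [0.532, -0.146, 0.141], [0.529, -0.147, 0.14], [0.528, -0.148, 0.142]]
257 [[0.534, -0.146, 0.144], [0.532, -0.146, 0.143], [0.529, -0.147, 0.143], [0.528, -0.147, 0.144]]
260 [[0.534, -0.146, 0.147], [0.532, -0.147, 0.147], [0.529, -0.147, 0.147], [0.528, -0.148, 0.147]]
326.0197958497418 [-0.30833931  3.07192745  0.41340458] [0.49095037 0.22375309 0.33744624]
[[272, 221], [270, 214], [269, 214], [269, 213], [270, 213], [267, 210], [270, 210], [271, 210], [266, 209], [270, 209], [267, 209], [273, 208]] [[0.536, -0.137, 0.086], [0.53, -0.136, 0.107], [0.529, -0.138, 0.108], [0.527, -0.136, 0.109], [0.53, -0.135, 0.11], [0.531, -0.146, 0.127], [0.537, -0.142, 0.127], [0.54, -0.141, 0.128], [0.527, -0.146, 0.129], [0.536, -0.14, 0.129], [0.532, -0.147, 0.131], [0.542, -0.135, 0.132]]
265 195
[ 0.5282 -0.1345  0.086 ] [-0.368   0.2178 -0.3428  1.0102  0.     -2.1395]
```

View pics/s5.png

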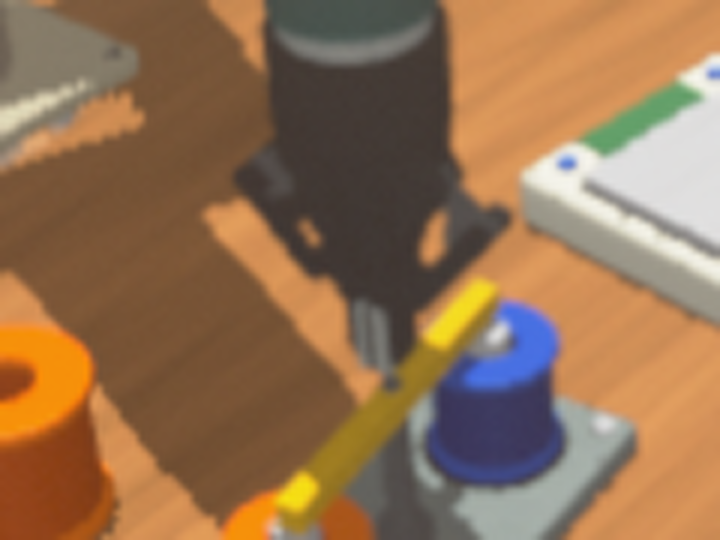

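The view confirms it: the shut fingertips end at z≈0.128 while the TCP reads 0.086. The true tip is about 42 mm above the reported TCP, and the lateral position is correct. I'll correct the height for this and redo the pinch with force checks.

```bash
cat >> h.py <<'E'
DZ=-.042   # command z = true tip z + DZ
E
python3 - <<'E'
from h import *
pi=np.pi; x,y=.5282,-.1345; w=np.radians(11.5-90)
robot.set_gripper(.5)
for z in (.11,.098,.087):
    robot.move_straight([x,y,z+DZ]); F=robot.read_wrist_force(); print(z,F.round(1))
    if abs(F).max()>15: raise SystemExit("contact")
robot.set_gripper(0); print(robot.read_grip_width(),robot.read_grasp_force(),robot.read_clock())
if robot.read_grip_width()<.08: raise SystemExit("missed")
for k in (30,60,89): robot.move_pose([x,y,.087+DZ],[pi,0,w-np.radians(k)]); print(robot.read_wrist_force().round(1),robot.read_grip_width())
robot.set_gripper(.4)
robot.move_straight([x,y,.14+DZ])
robot.set_gripper(1)
robot.move_pose([.5395,-.2118,.25+DZ],[pi,0,np.radians(8.3-90)])
f=robot.grab_frame("wrist"); save(f,"w6.png"); P=cloud(f)
H,S=[cv2.cvtColor(f["pixels"],cv2.COLOR_RGB2HSV)[...,i].astype(int) for i in(0,1)]; z=P[...,2]
near=np.hypot(P[...,0]-.54,P[...,1]+.212)<.045
Q=(P[(abs(z-.0805)<.004)&near&(H<25)&(S>150)][:,:2]*1000).astype(np.float32); print(len(Q),cv2.minEnclosingCircle(Q),cv2.minAreaRect(Q))
Q=(P[(abs(z-.108)<.004)&(np.hypot(P[...,0]-x,P[...,1]-y)<.1)][:,:2]*1000).astype(np.float32); print("keeper",cv2.minAreaRect(Q))
print(robot.read_clock())
E
```

```text
0.11 [-0.2 -0.4 -0.9]
0.098 [0.2 0.4 0.7]
0.087 [-0.5 -0.4  0.9]
0.15248119628760337 60.06721559911966 14.1583
[-2.7  0.6  6.5] 0.1526146356931413
[-4.7  1.8  8.7] 0.149875831753104
[-5.6  4.   9.9] 0.15307403389205423
2910 ((539.5238037109375, -210.97393798828125), 32.76131820678711) ((539.8915405273438, -211.4141845703125), (63.06369400024414, 64.17569732666016), 9.747101783752441)
keeper ((528.7726440429688, -134.38059997558594), (175.7802734375, 14.956838607788086), 12.244717597961426)
18.725
```

View pics/w6.png

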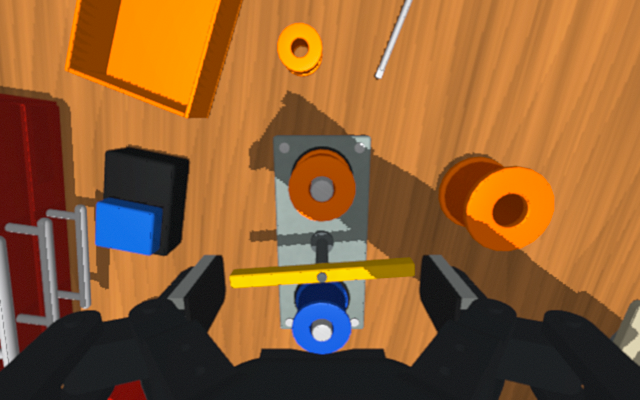

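The keeper is now crosswise at row 270, and the orange spool at (322,187) is free. Next I'll grip it and lift.

```bash
python3 - <<'E'
from h import *
x,y=.5397,-.2115
robot.move_straight([x,y,.09+DZ])
robot.move_straight([x,y,.054+DZ],max_speed=.08); print(robot.read_wrist_force().round(1))
if abs(robot.read_wrist_force()).max()>10: raise SystemExit
robot.set_gripper(0); print(robot.read_grip_width(),robot.read_grasp_force(),robot.read_wrist_force().round(1))
if robot.read_grip_width()<.7: raise SystemExit("missed")
for z in(.064,.10,.15,.194): robot.move_straight([x,y,z+DZ],max_speed=.08); print(z,robot.read_wrist_force().round(1),round(robot.read_grip_width(),3))
f=robot.grab_frame("wrist"); save(f,"w7.png"); P=cloud(f)
H,S=[cv2.cvtColor(f["pixels"],cv2.COLOR_RGB2HSV)[...,i].astype(int) for i in(0,1)]
near=np.hypot(P[...,0]-x,P[...,1]-y)<.04
Q=P[near&(H<25)&(S>150)&(P[...,2]>.19)]; print(len(Q),np.percentile(Q[:,2],[5,50,95]) if len(Q) else 0)
print(robot.read_clock())
E
```

```text
[-0.2  0.3  1.5]
0.7347744061841174 66.84088496491313 [-2.1  0.6  6.3]
0.064 [-0.3  0.  -3.8] 0.74
0.1 [ 0.2  0.2 -3. ] 0.738
0.15 [-0.8 -0.  -4. ] 0.738
0.194 [-0.2 -0.1 -4.5] 0.74
18274 [0.19795645 0.21896485 0.22009113]
23.2833
```

View pics/w7.png

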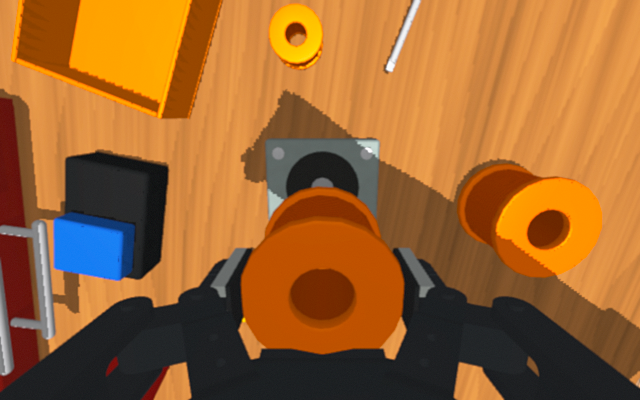

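The spool is held upright and clear of the spindle, with its top at z≈0.220, so it hasn't slipped. Now I'll carry it to the pan and lower it with a force check.

```bash
python3 - <<'E'
from h import *
x,y=.5127,.1885
robot.move_straight([x,y,.194+DZ],max_speed=.2)
robot.move_straight([x,y,.10+DZ],max_speed=.1)
robot.move_straight([x,y,.087+DZ],max_speed=.04)
robot.pause(.2); F0=np.mean([robot.read_wrist_force()[2] for _ in range(5)]); z=.087
while z>.076:
    z-=.001; robot.move_straight([x,y,z+DZ],max_speed=.02); robot.pause(.05); F=robot.read_wrist_force()[2]
    if F-F0>4: break
print(F0,F,z,robot.read_clock())
robot.set_gripper(1); robot.pause(.3); print(robot.read_wrist_force().round(1),robot.read_grip_width())
robot.move_straight([x,y,.2+DZ],max_speed=.12)
robot.move_straight([x,y,.26+DZ])
f=robot.grab_frame("wrist"); P=cloud(f)
g=robot.grab_frame("scene"); t=cv2.resize(g["pixels"][120:290,200:400],(471,400)); c=np.zeros((600,640,3),np.uint8); c[:300,:480]=cv2.resize(f["pixels"],(480,300)); c[300:,:353]=cv2.resize(t,(353,300)); cv2.imwrite("pics/end.png",c[...,::-1])
H,S=[cv2.cvtColor(f["pixels"],cv2.COLOR_RGB2HSV)[...,i].astype(int) for i in(0,1)]; Z=P[...,2]
m=(np.hypot(P[...,0]-x,P[...,1]-y)<.05)&(H<25)&(S>150)&(abs(Z-.108)<.006); Q=P[m]
print(cv2.minEnclosingCircle((Q[:,:2]*1000).astype(np.float32)),np.linalg.lstsq(np.c_[Q[:,:2]-[x,y],np.ones(len(Q))],Q[:,2],rcond=None)[0])
print(robot.read_clock())
E
```

```text
-3.313792767365297 5.6542148897512 0.08199999999999999 28.7083
[ 0.1  0.  -0.8] 1.0001174132822575
((512.552978515625, 189.9884796142578), 32.7591438293457) [-0.00174766  0.00136025  0.1083486 ]
31.15
```

View pics/end.png

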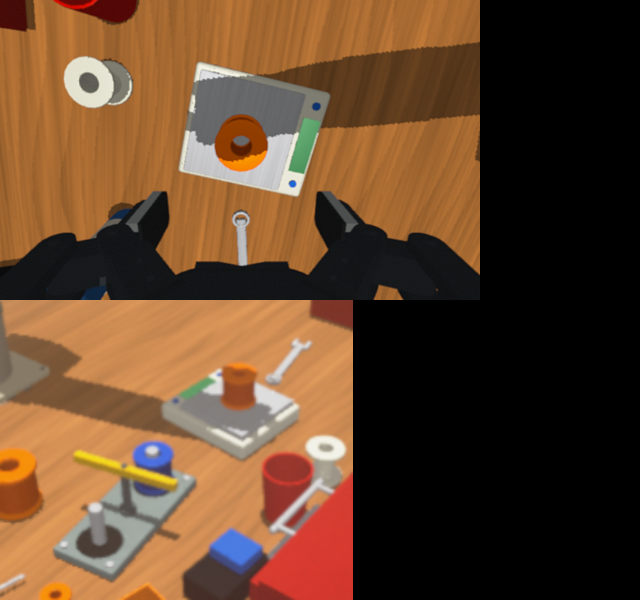

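The orange spool stands level at the centre of the pan, at (241,143), with its top at z 0.108. The blue spool is still on its spindle and the keeper is crosswise.

```bash
python3 -c "
from cell import robot
print(robot.sign_off())"
```

```text
the job is handed in; nothing more can be done
None
```

The job is handed in at about 31 s: the orange spool stands upright at the centre of the scale pan, the keeper bar is crosswise and the blue spool is still on its spindle; the sign-off gave no verdict.

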